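# Slide the curing pan under the lamp bridge

## Robot

A 7-joint arm with a two-finger parallel gripper is mounted at the origin on the work surface. World frame = base frame: x ahead of the robot, y to its left, z up, the work surface at z = 0. Lengths are in mm, angles in rad, forces in N, time in s.
With the tool pointing down it reaches from about 400 to 875 mm from the base axis. Payload 4.4 kg.
Tool frame: the origin (TCP) lies between the finger pads; the fingertips stand 11 mm ahead of it and the grasp point (between the pads) lies 8 mm behind it; y points along the fingers, x is the direction in which the jaws open and shut, and the axes are right-handed (so a half turn about y gives the same grasp; the last joint's range is limited). The gripper opens to 85 mm and grips with 20 to 120 N. Pads are 22 mm wide; open, the fingers measure 114 mm over their backs; the gripper's body (76 mm by 85 mm) begins 54 mm behind the grasp point. The pads swing forward as they close: fully open they stand 13 mm farther back than shut.
Start: joints at [1.163, 0.628, 0.038, 1.517, -0.027, 0.996, -0.02], TCP at [217.897, -612.404, 242.313] pointing down, gripper open.
Joint ranges: [-3.06, 3.06], [-0.37, 2.12], [-1.25, 1.32], [0.18, 2.47], [-1.1, 4.24], [0.23, 1.98], [-2.94, 2.94]. Speed limits (rad/s): [2.57, 2.57, 3.14, 3.14, 3.14, 3.14, 3.14].

## Interface

Orientations are given as [roll, pitch, yaw] about the fixed x, y, z axes, in that order (R = Rz(yaw) Ry(pitch) Rx(roll)).
In Python, from cell import * gives the robot as it stands.
- The arm moves only by the shell command python3 -m jog 'ROWS'. ROWS is JSON, a list of rows, each an object of numbers: "x", "y", "z": the shift along the tool's x, y, z in mm; "ax", "ay", "az": the turn, a rotation vector about the tool's x, y, z in rad; "grip": the finger opening in mm, from 0 to 85.4. In form: [{"x": .., "y": .., "z": .., "ax": .., "ay": .., "az": .., "grip": ..}, ...]. A call has 1 to 5 rows; each row is the pose to reach, as a shift and turn from the pose commanded when the call began, along the tool's axes at that moment; what a row does not reach only later rows make up. A row lasts 1/10 s, in which the tool goes at most 50 mm and 8.59 degrees, less where a joint would pass 70% of its speed; a pose out of reach is approached as far as the arm can. A call with a gripper value outside its range is refused whole. The fingers move at their own pace and stop on an object; the grip force is fixed at half the most. Time passes only in rows, so rows that repeat a pose let the fingers close. It gives the time, the measured TCP pose, the force and the opening at its end, in the units of the state.
- read_state(): the state, without advancing time (a new reading comes with each control period).
- get_image(name): name is "scene" or "top" or "wrist"; returns a dict with "color" (384x512x3 uint8, red, green, blue), "vfov" (degrees; the focal length in pixels is half the picture's height over the tangent of half this angle, whatever the lens; pixels are square), "cx", "cy" (the principal point, pixels), "k1" (the pictures are not rectified: a ray, as slopes to the right and down, at radius r is drawn at 1 + k1 r^2 times it, then the intrinsics apply), "camera_from_world" (4x4, takes a point from world to camera coordinates). Camera axes: x right, y down, z forward; pixel columns grow to the right and rows downward; lengths in mm; the calibration is good to about 2 mm. A picture is of the moment at which its call begins. There is no depth.
- finish_job(): hands the job in, once; it reports no verdict.
The state is a dict: "clock": time; "qpos": joint angles; "qd": joint speeds; "tau": joint torques, N m; "eef_pos": TCP position; "tool_rot": TCP orientation; "force": force on the tool from outside, world axes, zero at the start; "torque": the same for the moment, N m; "width": finger opening in mm.
Only numpy, scipy, OpenCV 4.12 (cv2) and the standard library are available. Lean on these libraries where they do the work, as an engineer would, in place of code of your own. Each camera call takes 0.05 s, during which the arm holds its last target.

## Task

Slide the aluminium pan, with the copper heat sink lying in it, along the steel plate and under the blue lamp bridge to the blue ring, keeping it flat on the plate all the way and never lifting it. The bridge is too low for a gripper to pass: push the pan part of the way through by the handle on its own side, let go, take it by its other handle on the far side and draw it on. Leave it released and standing still within the blue ring, roughly centred, the heat sink still in it, and do not shove aside the dark spare heat sink and the yellow tape roll that lie on the plate.

Things in the scene. Friction and masses are not known exactly. Their poses are not given: they have to be found in the camera images.
- pan_center (a point): Round open aluminium pan, 120 mm across the rim, 112 mm across the foot, 40 mm high, walls 4 mm, floor 5 mm, about 0.3 to 0.6 kg, standing loose on the steel plate. This point is on its axis, half-way up (20 mm over its underside). z is up; -y points along the long handle, +y along the short handle, which lie opposite each other.
- long_handle (a point): Grip point of the pan's long black handle: a straight level bar 22 mm wide and 16 mm thick, reaching from the pan wall to 170 mm from the pan's axis. This point is at the middle of the bar's section, 140 mm from the pan's axis in its -y direction, 34 mm over the pan's underside. Axes as the pan's.
- short_handle (a point): Grip point of the pan's short black handle: a bar of the same section, reaching from the pan wall to 118 mm from the pan's axis. This point is at the middle of its section, 95 mm from the axis in the pan's +y direction, 34 mm over its underside. Axes as the pan's.
- heat_sink_center (a point): Copper-coloured finned heat sink, 50 x 62 x 28 mm, about 0.12 kg, lying loose in the pan. The point is its centre, half-way up.
- bridge: Fixed lamp bridge across the middle of the steel plate: blue beam along its x, 360 mm long, 50 mm in y, top 145 mm and underside 100 mm over the plate (amber lamp tube below it: 82 mm), on two posts 30 x 50 mm at x = -165 and +165 mm, 300 mm clear between them. Origin: mid-way between the posts, on the plate's top face. The pan's way runs along its y axis.
- blue_ring: Where the pan must end: a blue ring painted flat on the plate, 160 mm inside and 188 mm outside diameter. Origin at its centre on the plate's top, on the bridge's y axis 180 mm from the bridge's origin, at the +y or the -y end, changing from start to start.
- red_ring: Where the pan begins: a red ring of the same size painted on the plate on the other side of the bridge, also 180 mm from it. Origin at its centre.
- spare_sink: Bystander: dark finned heat sink, 40 x 70 x 30 mm, loose on the plate along its far (+x) edge. Origin under its centre.
- tape_roll: Bystander: yellow ring-shaped roll, 64 mm across, 24 mm high, loose on the plate along its far (+x) edge. Origin under its centre.
- plate: Fixed flat steel plate, 400 mm (x) by 740 mm (y), 12 mm thick, lying on the bench, in line with the bridge. Origin under its centre, on the bench.
There are look-alikes about, which are no part of the job. Of the things like the part that bears heat_sink_center, leave any that is red; of the rest the larger one is meant.

How it is judged (in metres and radians):
On the way:
1. the pan is under the bridge between its posts (its axis within 50 mm of the beam's middle line) (y of pan_center in the frame of bridge between -0.05 and 0.05 m and x of pan_center in the frame of bridge between -0.1 and 0.1 m), for 0.1 s.
At the end, for the whole second after the job is handed in: The pan stands flat on the plate, at rest and released, its foot inside the blue ring (its axis within 25 mm of the ring's centre), the heat sink still lying in it (horizontal distance between pan_center and blue_ring below 0.025 m and height (world z) of pan_center between 0.027 and 0.037 m and angle between pan_center's own z axis and vertical below 0.06 rad and distance between heat_sink_center and pan_center below 0.045 m and linear speed of pan below 0.01 m/s); the robot touches nothing.
It fails at once if the pan is lifted (its middle rises more than 12 mm) or tipped by more than 0.2 rad (height (world z) of pan_center above 0.044 m or angle between pan_center's own z axis and vertical above 0.2 rad).
It fails at once if the spare heat sink or the tape roll is moved by more than 25 mm (distance of any of spare_sink, tape_roll from where it was at the start of the episode above 0.025 m).
It also fails if it takes over 50 s, if anything falls off the work surface, if the arm or the gripper's body presses on something with over 40 N, if the wrist force passes 120 N, or if a joint passes its speed limit or range.

## Working session

There is one attempt and no reset: what is moved stays moved. The work goes in short steps, Python scripts to look and compute and a shell command to move; the robot and the scene stay as the last step left them, time stands still between calls to the robot, and variables do not carry over. Pictures are saved under pics/ and viewed, and the job is handed in when it is done.

```bash
ls; mkdir -p pics
python3 - <<'E'
from cell import *
import cv2
print(read_state())
for n in ["scene","top","wrist"]:
    d=get_image(n); cv2.imwrite(f"pics/{n}0.png",d["color"][:,:,::-1]); print(n,d["vfov"],d["cx"],d["cy"],d["k1"],d["camera_from_world"].tolist() if hasattr(d["camera_from_world"],'tolist') else d["camera_from_world"])
E
```

```text
pics
{'clock': 0.0, 'qpos': array([ 1.16321907,  0.62931817,  0.03844761,  1.51839989, -0.02697274,
        0.99632907, -0.01999161]), 'qd': array([-0.00033128, -0.0003197 , -0.00026778, -0.00061488,  0.00074996,
        0.00112465,  0.00066891]), 'tau': array([ 4.06002664e-05, -5.63410842e+01,  1.22714169e+00, -1.93452930e+01,
        1.12854608e-02,  1.04836375e-02,  2.19813023e-05]), 'eef_pos': array([ 217.66068249, -611.80549797,  241.39712436]), 'tool_rot': array([-1.57084752,  0.00193567, -1.22900119]), 'force': array([-0.35522777,  0.64160419, -0.2750083 ]), 'torque': array([-0.00381082, -0.02846102,  0.0498532 ]), 'width': 85.01499955767677}
scene 42.812453077342326 254.04050444922137 200.0632599989733 -0.1819039029375657 [[-0.8601469825378999, 0.5100111851266913, -0.00597992279327253, 538.1687654762931], [0.446941783508241, 0.7480263548478379, -0.49061147011411105, -188.76071119708766], [-0.24574419746032278, -0.4246706529756026, -0.8713579206708669, 1431.8524736552656], [0.0, 0.0, 0.0, 1.0]]
top 57.16196852652783 255.13003298843444 194.50699319066032 0.026745196659980548 [[0.0026533548942145016, -0.9995785646246251, -0.02890766076283538, -49.29293707172613], [-0.9981534684000145, -0.0008930974691449994, -0.06073595226825814, 583.9775907952145], [0.06068453863074905, 0.029015435889960913, -0.9977351809229184, 990.0989426677246], [0.0, 0.0, 0.0, 1.0]]
wrist 59.33506394196623 257.4906017434492 192.27305652492083 -0.09908018088384603 [[0.3352206277722196, -0.9421390087139948, -0.0011040721958000947, -647.8839727627828], [-0.9014676340596066, -0.32108958887221273, 0.2902715636448938, -37.83121743154934], [-0.27383066931769584, -0.096309730439286, -0.9569436766935335, 379.8151395175769], [0.0, 0.0, 0.0, 1.0]]
```

View pics/scene0.png

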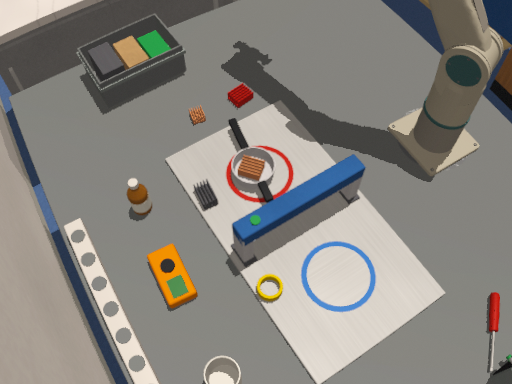

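View pics/top0.png

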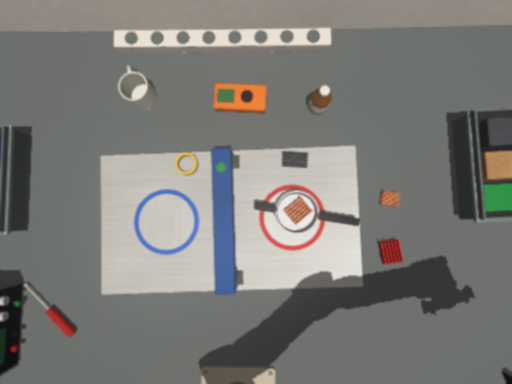

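View pics/wrist0.png

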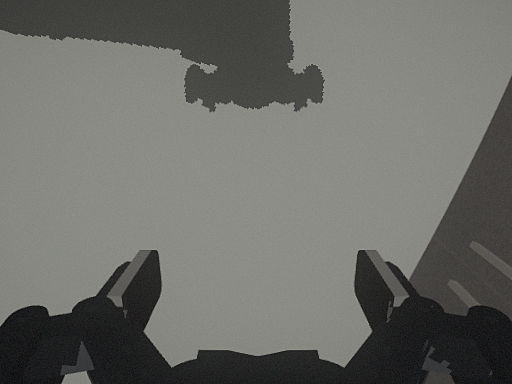

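The pan is on the right in the top view, near (296,212). Its long handle points right to (358,220) and its short handle points left to (255,205). The red ring is at (292,217), the bridge at x≈224 and the blue ring at (166,222). The tape is at (186,163) and the spare sink at (295,159).

There are three heat-sink look-alikes: copper in the pan at (298,209), smaller copper at (390,198), and red at (390,251). The larger copper one, in the pan, fits the description.

```bash
cat > h.py <<'E'
from cell import *
import cv2, numpy as np
def K(d):
    f=d["color"].shape[0]/2/np.tan(np.radians(d["vfov"])/2)
    return np.array([[f,0,d["cx"]],[0,f,d["cy"]],[0,0,1.]]), np.array([d["k1"],0,0,0,0.])
def ray(d,pts):
    k,D=K(d); u=cv2.undistortPoints(np.array(pts,float).reshape(-1,1,2),k,D).reshape(-1,2)
    T=np.array(d["camera_from_world"]); R=T[:3,:3]; c=-R.T@T[:3,3]
    return c,(R.T@np.c_[u,np.ones(len(u))].T).T
def onz(d,pts,z):
    c,r=ray(d,pts); return c+r*((z-c[2])/r[:,2])[:,None]
def proj(d,P):
    k,D=K(d);T=np.array(d["camera_from_world"])
    return cv2.projectPoints(np.array(P,float).reshape(-1,1,3),cv2.Rodrigues(T[:3,:3])[0],T[:3,3],k,D)[0].reshape(-1,2)
def blobs(m,mn=15):
    n,l,s,c=cv2.connectedComponentsWithStats(m.astype(np.uint8))
    return [(c[i],s[i],l==i) for i in range(1,n) if s[i][4]>=mn]
E
python3 - <<'E'
from h import *
d=get_image("top"); im=d["color"]; hsv=cv2.cvtColor(im,cv2.COLOR_RGB2HSV); H,S,V=[hsv[...,i] for i in range(3)]
def rep(n,m,z,mn=30):
    for c,s,l in blobs(m,mn):
        p=np.argwhere(l)[:,::-1].astype(np.int32); (cc,(w,h),a)=cv2.minAreaRect(p)
        print(n,c.round(1),s[4],'rect',np.round(cc,1),round(w,1),round(h,1),round(a,1),'w',onz(d,[cc],z).round(1)[0])
rep('blue',(H>95)&(H<125)&(S>140)&(V>60),12,100)
red=((H<6)|(H>174))&(S>140)&(V>90); rep('red',red,12,100)
rep('yel',(H>18)&(H<32)&(S>140)&(V>100),24)
rep('cop',(H>=4)&(H<18)&(S>110)&(V>90),40)
plate=np.zeros(im.shape[:2],bool); plate[150:290,105:356]=1
rep('dark',(V<75)&plate,54)
cv2.imwrite("pics/crop1.png",cv2.resize(im[140:300,95:420,::-1],None,fx=2.4,fy=2.4,interpolation=cv2.INTER_CUBIC))
w=get_image("wrist");T=np.array(w["camera_from_world"]); print("wristcam",-T[:3,:3].T@T[:3,3])
print(proj(d,[[600,0,157]]))
E
```

```text
blue [166.1 220.1] 318 rect [166.  221.5] 61.0 60.0 90.0 w [506.4 208.   12. ]
blue [224.7 286.3] 190 rect [225. 285.] 14.0 16.0 90.0 w [327.8  36.5  12. ]
red [294.8 192.8] 158 rect [295.4 195.2] 56.9 19.0 9.3 w [ 582.5 -163.5   12. ]
red [290.2 236.3] 231 rect [289.5 232.1] 63.1 32.8 9.3 w [ 477.3 -146.2   12. ]
red [390.7 251.2] 428 rect [390.7 251.1] 22.9 19.2 77.9 w [ 426.  -428.3   12. ]
red [ 60.3 321.8] 300 rect [ 60.1 321.5] 34.7 8.8 47.1 w [224.7 501.8  12. ]
yel [185.7 162.9] 121 rect [186. 163.] 20.0 20.0 90.0 w [673.9 150.   24. ]
cop [242.  98.] 1162 rect [239.6  97.4] 52.8 28.0 2.6 w [858.6  -4.2  40. ]
cop [320.4  99.5] 180 rect [320.5  99.1] 17.7 14.6 21.0 w [ 851.8 -232.3   40. ]
cop [498.3 164.8] 754 rect [498.4 165.1] 28.6 27.2 85.6 w [ 663.4 -710.2   40. ]
cop [389.3 198. ] 239 rect [389.3 198. ] 17.6 13.6 9.5 w [ 573.5 -417.9   40. ]
cop [297.5 210.3] 327 rect [297.5 210.3] 16.6 19.6 50.2 w [ 539.  -166.6   40. ]
dark [344.3 218.7] 125 rect [342.2 218.2] 27.1 5.9 11.3 w [ 517.4 -286.1   54. ]
dark [331.1 288.4] 114 rect [325.5 288. ] 2.0 59.0 90.0 w [ 330.4 -239.1   54. ]
wristcam [ 287.12066975 -586.07450674  373.98412784]
[[233.9624243  184.59974882]]
```

View pics/crop1.png

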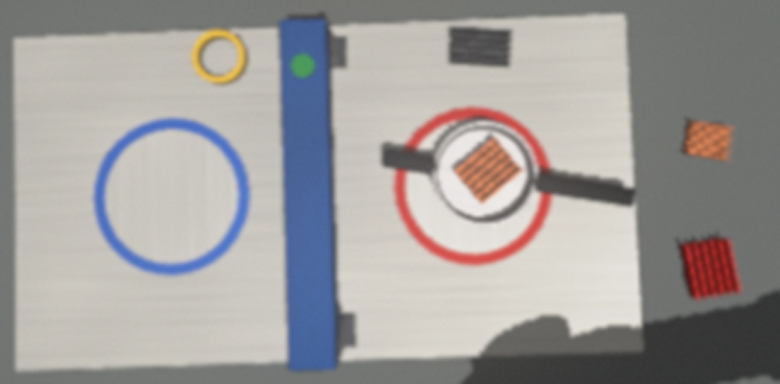

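The crop confirms it: copper sink in the pan at crop (488,168), the smaller copper one at (708,140), the red one at (710,265). Next I'll measure the geometry more precisely.

```bash
cat >> h.py <<'E'
def panfind(d, x0,x1, y0=165,y1=275, dark=85):
    """dark handle blobs within window -> world points on z=54"""
    im=d["color"]; V=im.max(2); m=np.zeros(V.shape,bool); m[y0:y1,x0:x1]=1
    m&=(V<dark)
    out=[]
    for c,s,l in blobs(m,40):
        p=np.argwhere(l)[:,::-1].astype(float)
        w=onz(d,p,54)[:,:2]; mu=w.mean(0); u=np.linalg.svd(w-mu)[2][0] if False else np.linalg.eigh(np.cov((w-mu).T))[1][:,1]
        if u[1]<0:u=-u
        t=(w-mu)@u; out.append((mu.round(1),u.round(3),t.min().round(1),t.max().round(1),len(p)))
    return out
E
python3 - <<'E'
from h import *
d=get_image("top"); im=d["color"]; hsv=cv2.cvtColor(im,cv2.COLOR_RGB2HSV); H,S,V=[hsv[...,i] for i in range(3)]
def ring(m):
    p=np.argwhere(m)[:,::-1]; w=onz(d,p,12)[:,:2]
    A=np.c_[2*w,np.ones(len(w))]; s=np.linalg.lstsq(A,(w**2).sum(1),rcond=None)[0]; return s[:2].round(1),np.sqrt(s[2]+s[0]**2+s[1]**2).round(1)
win=np.zeros(V.shape,bool); win[175:262,125:210]=1
print('blue',ring((H>95)&(H<125)&(S>90)&win))
win[:]=0; win[175:262,250:335]=1
m=((H<4)|(H>175))&(S>110)&win
cop=cv2.dilate(((abs(H.astype(int)-9)<7)&(S>110)).astype(np.uint8),np.ones((3,3)));print('red',ring(m))
print('bridge top',onz(d,[[95+x/2.4,140+y/2.4] for x,y in [(279,20),(327,16),(338,365),(290,370)]],157).round(1))
print('plate',onz(d,[[95+x/2.4,140+y/2.4] for x,y in [(13,38),(625,14),(643,352),(15,370)]],12).round(1))
for D in (80,95):
  print(D,[str(x) for x in panfind(d,245,372,190,240,D)])
# rim: ellipse eyeballed crop: centre & extents
print('rim', onz(d,[[95+483/2.4,140+168/2.4],[95+433/2.4,140+168/2.4],[95+533/2.4,140+170/2.4]],52).round(1))
print('tips', onz(d,[[95+634/2.4,140+196/2.4],[95+383/2.4,140+155/2.4]],54).round(1))
E
```

```text
blue (array([507.1, 207.8]), np.float64(87.0))
red (array([ 520.6, -152.6]), np.float64(87.2))
bridge top [[690.5  57.1 157. ]
 [694.5   7.3 157. ]
 [339.2  -6.3 157. ]
 [333.9  42.2 157. ]]
plate [[ 696.8  403.    12. ]
 [ 724.3 -335.2   12. ]
 [ 327.  -349.7   12. ]
 [ 300.5  388.2   12. ]]
80 ['(array([ 517.4, -282.5]), array([0.189, 0.982]), np.float64(-46.6), np.float64(57.7), 210)']
95 ['(array([550.1, -74.8]), array([0.156, 0.988]), np.float64(-27.3), np.float64(26.8), 137)', '(array([ 518.1, -276.3]), array([0.163, 0.987]), np.float64(-55.0), np.float64(53.7), 292)']
rim [[ 539.5 -162.1   52. ]
 [ 539.4 -105.1   52. ]
 [ 537.4 -218.9   52. ]]
tips [[ 508.3 -331.6   54. ]
 [ 554.1  -47.9   54. ]]
```

```bash
cat >> h.py <<'E'
from scipy.spatial.transform import Rotation as Ro
def shift(pos,yaw):
    s=read_state(); R=Ro.from_euler('xyz',s["tool_rot"]); Rt=Ro.from_euler('xyz',[-np.pi/2,0,yaw])
    print('t',round(s["clock"],2),'at',s["eef_pos"].round(1),s["tool_rot"].round(3),'F',s["force"].round(1),'w',round(s["width"],1))
    print('shift',R.inv().apply(np.array(pos)-s["eef_pos"]).round(1),'turn',(R.inv()*Rt).as_rotvec().round(3))
E
python3 -c "
from h import *
shift([514.2,-301.7,200],-0.16)"
```

```text
t 0.3 at [ 217.9 -612.2  242. ] [-1.571e+00  1.000e-03 -1.229e+00] F [-0.6  0.2 -1.4] w 85.4
shift [-193.2   42.1  383.3] turn [-0.000e+00 -1.069e+00 -1.000e-03]
```

```bash
python3 -m jog '[{"x":-19,"y":4,"z":38,"ay":-0.11,"grip":60},{"x":-39,"y":8,"z":77,"ay":-0.22,"grip":60},{"x":-58,"y":13,"z":115,"ay":-0.33,"grip":60},{"x":-77,"y":17,"z":153,"ay":-0.44,"grip":60},{"x":-97,"y":21,"z":192,"ay":-0.55,"grip":60}]'; python3 -c "
from h import *
shift([514.2,-301.7,120],-0.16)"
```

```text
t 0.3 at [ 217.9 -612.2  242. ] [-1.571e+00  1.000e-03 -1.229e+00] F [-0.6  0.2 -1.4] w 85.4
shift [-193.1  122.1  383.3] turn [-0.000e+00 -1.069e+00 -1.000e-03]$[0]: bad value
```

```bash
python3 -m jog '[{"x":-19,"y":4,"z":38,"ax":0,"ay":-0.11,"az":0,"grip":60},{"x":-39,"y":8,"z":77,"ax":0,"ay":-0.22,"az":0,"grip":60},{"x":-58,"y":13,"z":115,"ax":0,"ay":-0.33,"az":0,"grip":60},{"x":-77,"y":17,"z":153,"ax":0,"ay":-0.44,"az":0,"grip":60},{"x":-97,"y":21,"z":192,"ax":0,"ay":-0.55,"az":0,"grip":60}]'; python3 -c "
from h import *
shift([514.2,-301.7,120],-0.16)"
```

```text
clock: 0.8
eef_pos: [367.1, -455.6, 221.3]
tool_rot: [-1.571, -0.0, -0.675]
force: [0.5, 0.3, -0.3]
width: 59.9
t 0.8 at [ 367.1 -455.6  221.3] [-1.571 -0.    -0.675] F [ 0.5  0.3 -0.3] w 59.9
shift [ 18.6 101.2 212. ] turn [ 0.    -0.515  0.   ]
```

```bash
python3 -m jog '[{"x":4,"y":10,"z":42,"ax":0,"ay":-0.1,"az":0,"grip":60},{"x":7,"y":30,"z":85,"ax":0,"ay":-0.2,"az":0,"grip":60},{"x":11,"y":50,"z":127,"ax":0,"ay":-0.31,"az":0,"grip":60},{"x":15,"y":75,"z":170,"ax":0,"ay":-0.41,"az":0,"grip":60},{"x":18.6,"y":101,"z":212,"ax":0,"ay":-0.515,"az":0,"grip":60}]'
python3 - <<'E'
from h import *
shift([514.2,-301.7,38],-0.16)
d=get_image("wrist"); cv2.imwrite("pics/w1.png",d["color"][:,:,::-1])
shift([514.2,-301.7,38],-0.16)
E
```

```text
clock: 1.3
eef_pos: [515.4, -302.3, 119.9]
tool_rot: [-1.571, -0.001, -0.16]
force: [-0.3, -0.8, 0.1]
width: 59.7
t 1.3 at [ 515.4 -302.3  119.9] [-1.571e+00 -1.000e-03 -1.600e-01] F [-0.3 -0.8  0.1] w 59.7
shift [-1.4 81.9  0.5] turn [ 0.    -0.     0.001]
t 1.35 at [ 519.9 -292.6  115.9] [-1.562e+00 -1.000e-03 -1.460e-01] F [ 4.5  5.8 -2.6] w 60.0
shift [ -4.3  77.8 -10.5] turn [-0.009  0.014  0.001]
```

View pics/w1.png

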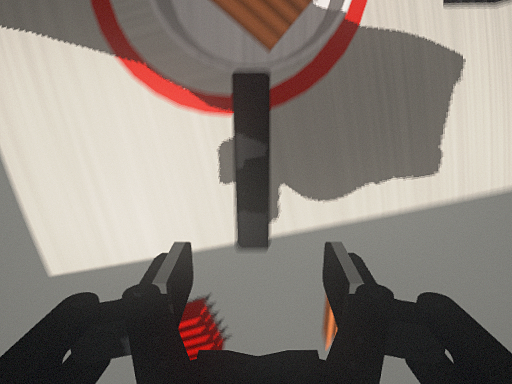

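The handle sits between the open fingers, from (252,72) at the pan to (252,248) at its tip. The arm overshot a little on stopping, so I'll let it settle and measure again.

```bash
python3 -m jog '[{"x":0,"y":0,"z":0,"ax":0,"ay":0,"az":0,"grip":60},{"x":0,"y":0,"z":0,"ax":0,"ay":0,"az":0,"grip":60}]'
python3 - <<'E'
from h import *
d=get_image("wrist"); cv2.imwrite("pics/w2.png",d["color"][:,:,::-1])
V=d["color"].max(2); row=lambda r:np.where(V[r,200:310]<65)[0]+200
for r in (100,120,220,235): c=row(r); print(r,c.min(),c.max(),onz(d,[[(c.min()+c.max())/2,r]],54).round(1)[0])
print('tip',onz(d,[[252,247]],54).round(1))
shift([514.2,-301.7,38],-0.16)
E
```

```text
clock: 1.55
eef_pos: [513.5, -303.9, 120.2]
tool_rot: [-1.571, 0.001, -0.165]
force: [-0.3, -0.9, -0.3]
width: 60.3
100 234 270 [ 521.3 -234.2   54. ]
120 234 270 [ 519.4 -245.4   54. ]
220 237 270 [ 509.9 -306.8   54. ]
235 237 270 [ 508.1 -316.9   54. ]
tip [[ 505.7 -325.2   54. ]]
t 1.6 at [ 513.2 -304.9  120.6] [-1.572  0.    -0.166] F [-0.6 -0.1  1.4] w 60.0
shift [ 0.5 82.6  3.4] turn [ 0.001 -0.006 -0.   ]
```

View pics/w2.png

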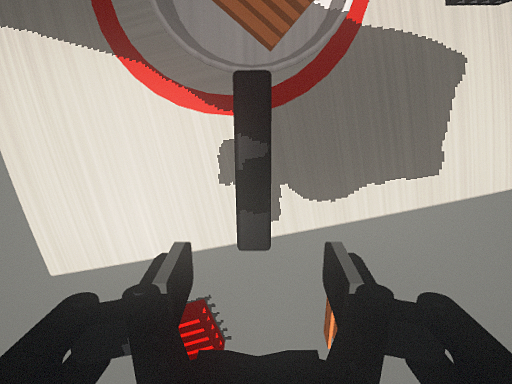

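```bash
python3 -m jog '[{"x":-1.5,"y":20,"z":5,"ax":0,"ay":0,"az":0,"grip":60},{"x":-1.5,"y":45,"z":5,"ax":0,"ay":0,"az":0,"grip":60},{"x":-1.5,"y":65,"z":5,"ax":0,"ay":0,"az":0,"grip":60},{"x":-1.5,"y":78,"z":5,"ax":0,"ay":0,"az":0,"grip":60},{"x":-1.5,"y":82,"z":5,"ax":0,"ay":0,"az":0,"grip":60}]'; python3 -m jog '[{"x":0,"y":0,"z":0,"ax":0,"ay":0,"az":0,"grip":45},{"x":0,"y":0,"z":0,"ax":0,"ay":0,"az":0,"grip":35},{"x":0,"y":0,"z":0,"ax":0,"ay":0,"az":0,"grip":28},{"x":0,"y":0,"z":0,"ax":0,"ay":0,"az":0,"grip":22},{"x":0,"y":0,"z":0,"ax":0,"ay":0,"az":0,"grip":16}]';  python3 - <<'E'
from h import *
shift([512.5,-299,38],-0.16)
d=get_image("wrist"); cv2.imwrite("pics/w3.png",d["color"][:,:,::-1])
E
```

```text
clock: 2.1
eef_pos: [512.0, -299.3, 37.7]
tool_rot: [-1.571, 0.001, -0.166]
force: [-0.7, 0.3, -0.4]
width: 59.9
clock: 2.6
eef_pos: [513.1, -298.6, 39.1]
tool_rot: [-1.572, -0.0, -0.164]
force: [-1.9, 0.3, 5.3]
width: 20.9
t 2.6 at [ 513.1 -298.6   39.1] [-1.572 -0.    -0.164] F [-1.9  0.3  5.3] w 20.9
shift [-0.5  1.1 -0.5] turn [ 0.001 -0.004  0.   ]
```

View pics/w3.png

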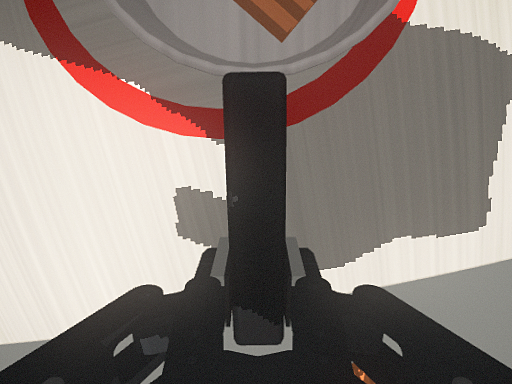

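Gripped at 20.9 mm. Pushing slowly toward the bridge.

```bash
python3 -m jog '[{"x":-2,"y":-1,"z":6,"ax":0,"ay":0,"az":0,"grip":16},{"x":-5,"y":-1,"z":16,"ax":0,"ay":0,"az":0,"grip":16},{"x":-8,"y":-1,"z":27,"ax":0,"ay":0,"az":0,"grip":16},{"x":-11,"y":-1,"z":38,"ax":0,"ay":0,"az":0,"grip":16},{"x":-14,"y":-1,"z":48,"ax":0,"ay":0,"az":0,"grip":16}]'
python3 - <<'E'
from h import *
shift([490,-107,38],-0.16)
d=get_image("top"); cv2.imwrite("pics/t2.png",cv2.resize(d["color"][130:310,90:420,::-1],None,fx=2.4,fy=2.4))
d=get_image("wrist"); cv2.imwrite("pics/w4.png",d["color"][:,:,::-1])
E
```

```text
clock: 3.15
eef_pos: [507.6, -247.6, 39.4]
tool_rot: [-1.571, -0.001, -0.164]
force: [0.5, -3.7, -0.1]
width: 21.1
t 3.15 at [ 507.6 -247.6   39.4] [-1.571e+00 -1.000e-03 -1.640e-01] F [ 0.5 -3.7 -0.1] w 21.1
shift [-40.3   1.4 135.9] turn [ 0.    -0.004  0.001]
```

View pics/t2.png

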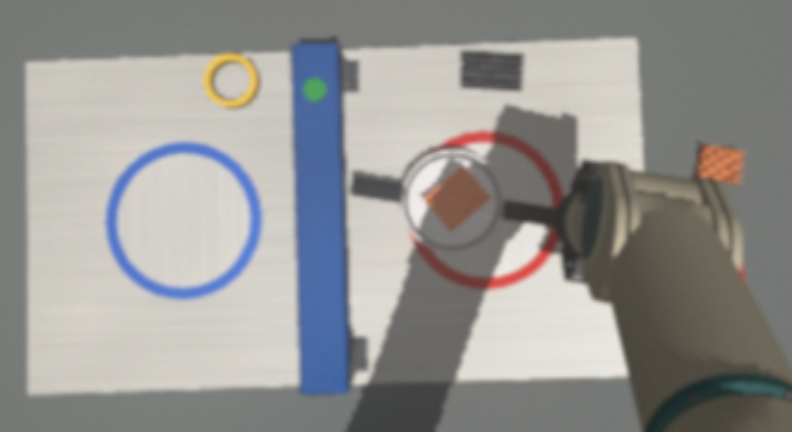

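View pics/w4.png

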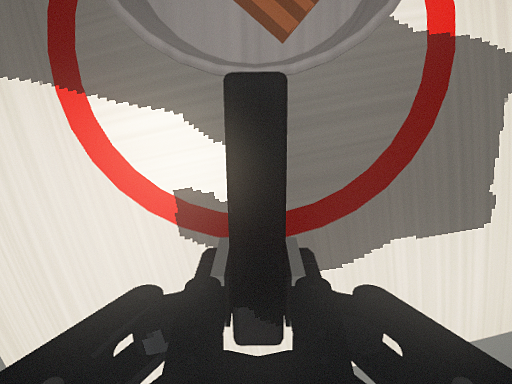

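```bash
python3 -m jog '[{"x":-3,"y":0,"z":11,"ax":0,"ay":0,"az":0,"grip":16},{"x":-6,"y":0,"z":22,"ax":0,"ay":0,"az":0,"grip":16},{"x":-10,"y":0,"z":34,"ax":0,"ay":0,"az":0,"grip":16},{"x":-13,"y":0,"z":45,"ax":0,"ay":0,"az":0,"grip":16},{"x":-16,"y":0,"z":56,"ax":0,"ay":0,"az":0,"grip":16}]' &&  python3 -m jog '[{"x":-3,"y":0,"z":11,"ax":0,"ay":0,"az":0,"grip":16},{"x":-6,"y":0,"z":22,"ax":0,"ay":0,"az":0,"grip":16},{"x":-10,"y":0,"z":34,"ax":0,"ay":0,"az":0,"grip":16},{"x":-13,"y":0,"z":43,"ax":0,"ay":0,"az":0,"grip":16},{"x":-15,"y":0,"z":50,"ax":0,"ay":0,"az":0,"grip":16}]'
python3 - <<'E'
from h import *
shift([490,-107,38],-0.16)
d=get_image("wrist"); cv2.imwrite("pics/w5.png",d["color"][:,:,::-1])
E
```

```text
clock: 3.75
eef_pos: [500.5, -190.0, 39.4]
tool_rot: [-1.571, -0.0, -0.164]
force: [1.4, -4.6, 1.6]
width: 20.9
clock: 4.25
eef_pos: [493.8, -138.0, 39.4]
tool_rot: [-1.571, 0.0, -0.163]
force: [-0.2, -4.3, 1.4]
width: 21.0
t 4.25 at [ 493.8 -138.    39.4] [-1.571  0.    -0.163] F [-0.2 -4.3  1.4] w 21.0
shift [-8.8  1.4 30. ] turn [ 0.    -0.003 -0.   ]
```

View pics/w5.png

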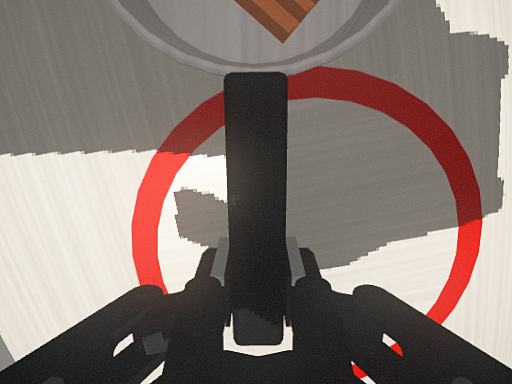

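```bash
python3 -m jog '[{"x":-3,"y":0,"z":9,"ax":0,"ay":0,"az":0,"grip":16},{"x":-5,"y":0,"z":18,"ax":0,"ay":0,"az":0,"grip":16},{"x":-8,"y":0,"z":26,"ax":0,"ay":0,"az":0,"grip":16},{"x":-9,"y":0,"z":31,"ax":0,"ay":0,"az":0,"grip":16},{"x":-9,"y":0,"z":32,"ax":0,"ay":0,"az":0,"grip":16}]'; python3 -m jog '[{"x":0,"y":0,"z":0,"ax":0,"ay":0,"az":0,"grip":16},{"x":0,"y":0,"z":0,"ax":0,"ay":0,"az":0,"grip":30},{"x":0,"y":0,"z":0,"ax":0,"ay":0,"az":0,"grip":40},{"x":0,"y":0,"z":0,"ax":0,"ay":0,"az":0,"grip":48},{"x":0,"y":0,"z":0,"ax":0,"ay":0,"az":0,"grip":52}]'
python3 - <<'E'
from h import *
shift([490,-107,38],-0.16)
d=get_image("wrist"); cv2.imwrite("pics/w6.png",d["color"][:,:,::-1])
V=d["color"].max(2); 
for r in (100,140,200): c=np.where(V[r,200:310]<65)[0]+200; print(r,c.min(),c.max(),onz(d,[[(c.min()+c.max())/2,r]],54).round(1)[0])
d=get_image("top"); cv2.imwrite("pics/t3.png",cv2.resize(d["color"][130:310,90:420,::-1],None,fx=2.4,fy=2.4))
E
```

```text
clock: 4.8
eef_pos: [489.9, -105.7, 39.4]
tool_rot: [-1.571, 0.001, -0.164]
force: [-0.3, -5.7, 4.5]
width: 21.0
clock: 5.3
eef_pos: [490.1, -105.3, 39.1]
tool_rot: [-1.57, 0.001, -0.163]
force: [-0.5, 0.3, 0.3]
width: 52.0
t 5.3 at [ 490.1 -105.3   39.1] [-1.57e+00  1.00e-03 -1.63e-01] F [-0.5  0.3  0.3] w 52.0
shift [ 0.2  1.1 -1.7] turn [-0.001 -0.003 -0.001]
100 224 286 [500.5 -33.9  54. ]
140 225 286 [498.4 -47.3  54. ]
200 227 285 [495. -69.  54.]
```

View pics/w6.png

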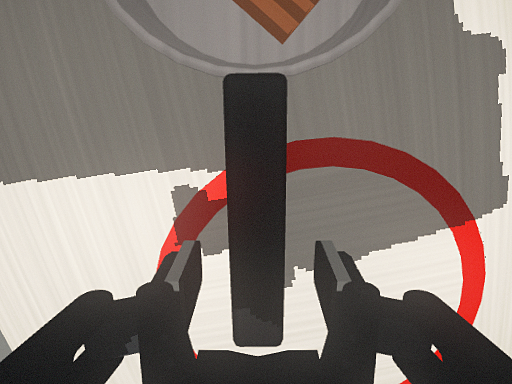

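View pics/t3.png

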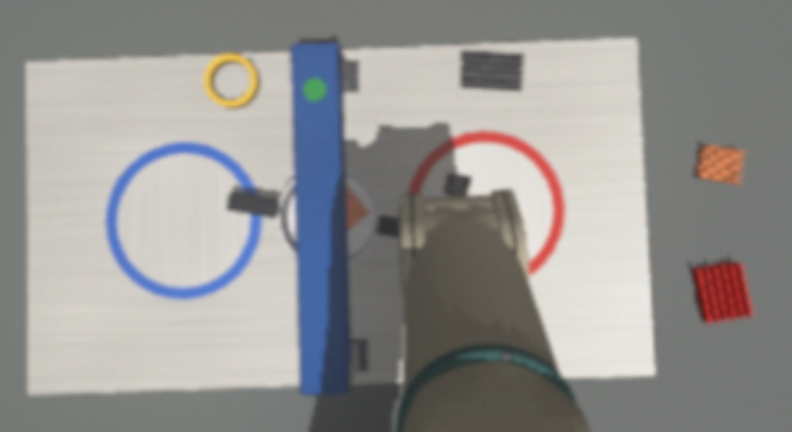

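Released. The top view shows the pan under the beam, with the short handle sticking out on the far side, crop (228–280, 201). I'll raise the arm and measure that handle.

```bash
python3 -m jog '[{"x":0,"y":-20,"z":-3,"ax":0,"ay":0,"az":0,"grip":60},{"x":0,"y":-60,"z":-3,"ax":0,"ay":0,"az":0,"grip":60},{"x":0,"y":-105,"z":-3,"ax":0,"ay":0,"az":0,"grip":60},{"x":0,"y":-150,"z":-3,"ax":0,"ay":0,"az":0,"grip":60},{"x":0,"y":-190,"z":-3,"ax":0,"ay":0,"az":0,"grip":60}]';python3 - <<'E'
from h import *
d=get_image("top"); im=d["color"]
cv2.imwrite("pics/t4.png",cv2.resize(im[180:260,160:280,::-1],None,fx=6,fy=6,interpolation=cv2.INTER_CUBIC))
print(panfind(d,176,207,195,235,110)); print(panfind(d,176,207,195,235,140))
E
```

```text
clock: 5.9
eef_pos: [489.7, -108.7, 231.5]
tool_rot: [-1.571, -0.001, -0.164]
force: [0.3, -0.7, 0.9]
width: 59.9
[(array([528.2, 114.4]), array([0.161, 0.987]), np.float64(-26.9), np.float64(27.8), 169)]
[(array([528.6, 114.1]), array([0.14, 0.99]), np.float64(-29.8), np.float64(30.2), 215)]
```

View pics/t4.png

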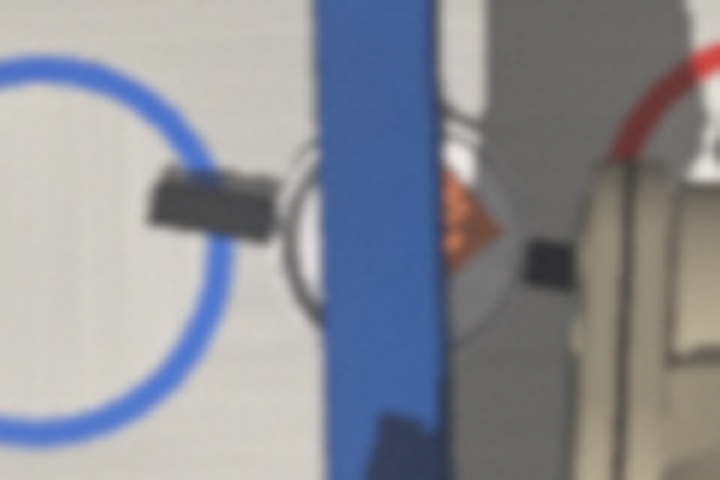

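Run:
```python
from h import *
d=get_image("top")
print(onz(d,[[160+212/6,180+214/6],[160+150/6,180+205/6]],54).round(1))
shift([527,128,231],-0.16)
```

```text
[[523.3 115.2  54. ]
 [527.4 143.9  54. ]]
t 6.0 at [ 493.2 -109.2  234.5] [-1.571 -0.011 -0.164] F [ 0.1 -0.4 -0. ] w 59.9
shift [ -5.4   3.4 239.6] turn [ 0.    -0.004  0.011]
```

```bash
python3 -m jog '[{"x":-1,"y":0,"z":30,"ax":0,"ay":0,"az":0,"grip":60},{"x":-2,"y":0,"z":75,"ax":0,"ay":0,"az":0,"grip":60},{"x":-3,"y":0,"z":120,"ax":0,"ay":0,"az":0,"grip":60},{"x":-4,"y":0,"z":165,"ax":0,"ay":0,"az":0,"grip":60},{"x":-5,"y":0,"z":200,"ax":0,"ay":0,"az":0,"grip":60}]'; python3 -m jog '[{"x":-1,"y":10,"z":25,"ax":0,"ay":0,"az":0,"grip":60},{"x":-1,"y":25,"z":37,"ax":0,"ay":0,"az":0,"grip":60},{"x":-1,"y":35,"z":40,"ax":0,"ay":0,"az":0,"grip":60},{"x":-1,"y":40,"z":40,"ax":0,"ay":0,"az":0,"grip":60},{"x":-1,"y":40,"z":40,"ax":0,"ay":0,"az":0,"grip":60}]'
python3 - <<'E'
from h import *
shift([526,125.5,38],-0.16)
d=get_image("wrist"); cv2.imwrite("pics/w7.png",d["color"][:,:,::-1])
d=get_image("top"); cv2.imwrite("pics/t5.png",cv2.resize(d["color"][130:310,90:420,::-1],None,fx=2.4,fy=2.4))
E
```

```text
clock: 6.5
eef_pos: [517.1, 92.4, 228.5]
tool_rot: [-1.57, 0.001, -0.162]
force: [1.5, 0.3, 0.5]
width: 60.4
clock: 7.0
eef_pos: [522.4, 126.7, 188.0]
tool_rot: [-1.573, 0.002, -0.166]
force: [0.2, 0.6, 0.1]
width: 60.2
t 7.0 at [522.4 126.7 188. ] [-1.573  0.002 -0.166] F [0.2 0.6 0.1] w 60.2
shift [  4.1 150.   -0.2] turn [ 0.002 -0.006 -0.002]
```

View pics/w7.png

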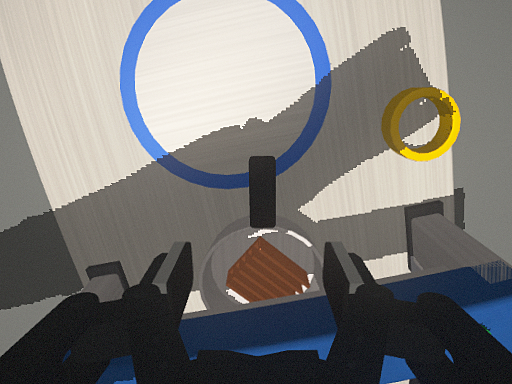

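View pics/t5.png

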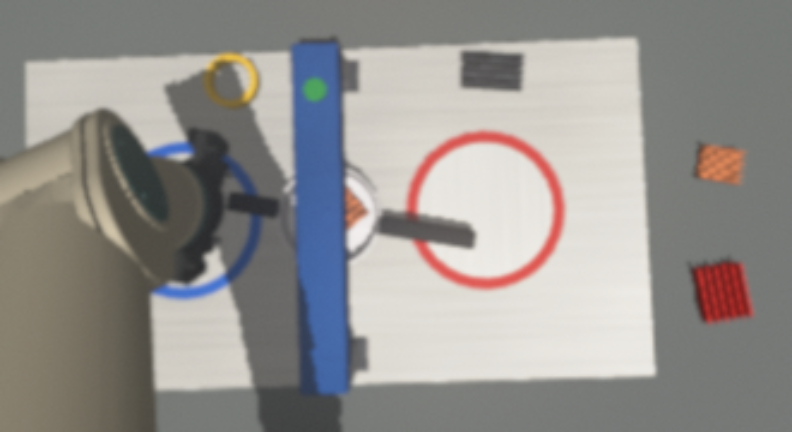

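In the wrist view, the short handle runs from its tip at (262,156) to the pan at (262,226). The sink is in the pan and the tape at (422,125) is clear.

Run:
```python
from h import *
d=get_image("wrist");V=d["color"].max(2)
for r in (165,190,215): c=np.where(V[r,235:295]<55)[0]+235; print(r,c.min(),c.max(),onz(d,[[(c.min()+c.max())/2,r]],54).round(1)[0])
print('tip',onz(d,[[262,157]],54).round(1))
shift([526,125.5,38],-0.16)
```

```text
165 248 273 [527.9 143.6  54. ]
190 248 273 [524.5 122.7  54. ]
215 249 273 [521.3 100.8  54. ]
tip [[530.2 149.9  54. ]]
t 7.15 at [523.5 127.6 189.6] [-1.571e+00 -1.000e-03 -1.660e-01] F [-0.1 -0.8  0. ] w 59.9
shift [  2.8 151.6  -1.6] turn [ 0.    -0.006  0.001]
```

```bash
python3 -m jog '[{"x":1.5,"y":25,"z":-1,"ax":0,"ay":0,"az":0,"grip":60},{"x":1.5,"y":65,"z":-1,"ax":0,"ay":0,"az":0,"grip":60},{"x":1.5,"y":105,"z":-1,"ax":0,"ay":0,"az":0,"grip":60},{"x":1.5,"y":135,"z":-1,"ax":0,"ay":0,"az":0,"grip":60},{"x":1.5,"y":145,"z":-1,"ax":0,"ay":0,"az":0,"grip":60}]'; python3 -m jog '[{"x":0,"y":4,"z":0,"ax":0,"ay":0,"az":0,"grip":60},{"x":0,"y":4,"z":0,"ax":0,"ay":0,"az":0,"grip":60}]'
python3 - <<'E'
from h import *
d=get_image("wrist"); cv2.imwrite("pics/w8.png",d["color"][:,:,::-1])
shift([525,126,39],-0.16)
E
```

```text
clock: 7.65
eef_pos: [523.1, 126.5, 42.2]
tool_rot: [-1.573, 0.003, -0.165]
force: [0.5, -1.1, -0.4]
width: 60.1
clock: 7.85
eef_pos: [525.2, 127.7, 41.1]
tool_rot: [-1.57, -0.001, -0.164]
force: [0.2, -0.6, 0.7]
width: 60.1
t 7.9 at [525.5 127.9  41.6] [-1.57  -0.002 -0.164] F [ 1.  -0.7  0.3] w 59.9
shift [-0.2  2.6 -1.9] turn [-0.001 -0.004  0.002]
```

View pics/w8.png

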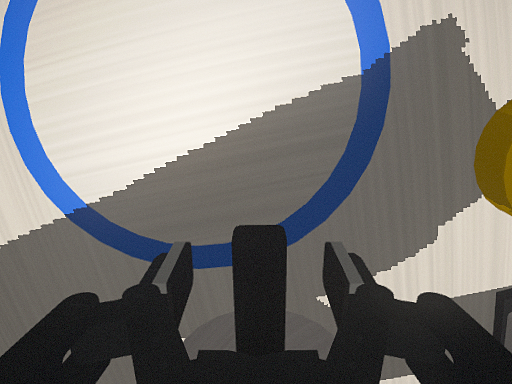

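The handle, 233–286 px wide with its tip at row 226, is centred between the fingers. Going down 2 mm and closing.

```bash
python3 -m jog '[{"x":0,"y":1.5,"z":0,"ax":0,"ay":0,"az":0,"grip":45},{"x":0,"y":1.5,"z":0,"ax":0,"ay":0,"az":0,"grip":35},{"x":0,"y":1.5,"z":0,"ax":0,"ay":0,"az":0,"grip":28},{"x":0,"y":1.5,"z":0,"ax":0,"ay":0,"az":0,"grip":22},{"x":0,"y":1.5,"z":0,"ax":0,"ay":0,"az":0,"grip":16}]';python3 -m jog '[{"x":0,"y":0,"z":0,"ax":0,"ay":0,"az":0,"grip":16}]'
python3 - <<'E'
from h import *
d=get_image("wrist"); cv2.imwrite("pics/w9.png",d["color"][:,:,::-1])
shift([519,303,39],-0.16)
E
```

```text
clock: 8.4
eef_pos: [525.3, 127.8, 39.6]
tool_rot: [-1.57, -0.002, -0.164]
force: [0.2, -0.4, 5.3]
width: 21.0
clock: 8.5
eef_pos: [525.4, 127.8, 39.6]
tool_rot: [-1.57, -0.002, -0.164]
force: [0.5, 0.6, 5.3]
width: 20.9
t 8.55 at [525.4 127.8  39.6] [-1.57  -0.002 -0.164] F [ 0.3 -0.3  6. ] w 21.1
shift [-34.8   0.7 171.8] turn [-0.001 -0.004  0.002]
```

View pics/w9.png

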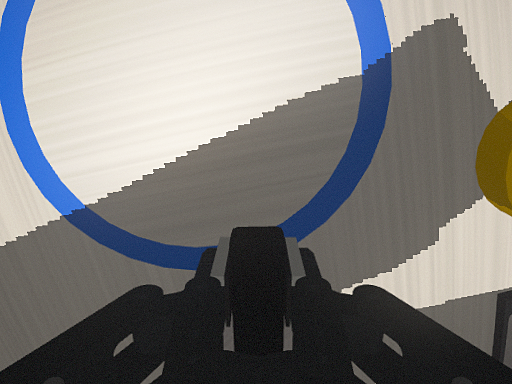

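```bash
python3 -m jog '[{"x":-1,"y":-0.5,"z":6,"ax":0,"ay":0,"az":0,"grip":16},{"x":-3,"y":-0.5,"z":17,"ax":0,"ay":0,"az":0,"grip":16},{"x":-6,"y":-0.5,"z":29,"ax":0,"ay":0,"az":0,"grip":16},{"x":-8,"y":-0.5,"z":41,"ax":0,"ay":0,"az":0,"grip":16},{"x":-10,"y":-0.5,"z":53,"ax":0,"ay":0,"az":0,"grip":16}]'
python3 - <<'E'
from h import *
d=get_image("top"); cv2.imwrite("pics/t6.png",cv2.resize(d["color"][130:310,90:420,::-1],None,fx=2.4,fy=2.4))
shift([520.4,305.8,39],-0.16)
E
```

```text
clock: 9.05
eef_pos: [522.7, 178.9, 39.3]
tool_rot: [-1.575, 0.001, -0.166]
force: [-0.6, -6.3, 4.3]
width: 20.8
t 9.1 at [522.7 182.3  39.4] [-1.572e+00  1.000e-03 -1.640e-01] F [-0.5 -3.8  3.8] w 21.2
shift [-22.4   0.2 121.5] turn [ 0.002 -0.004 -0.001]
```

View pics/t6.png

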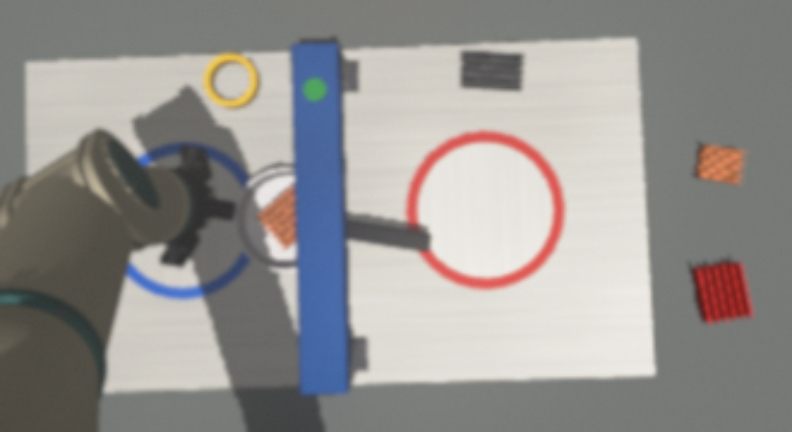

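The pan is following, and tape and spare sink have not moved. Drawing it on.

```bash
python3 -m jog '[{"x":-2,"y":0,"z":11,"ax":0,"ay":0,"az":0,"grip":16},{"x":-4,"y":0,"z":22,"ax":0,"ay":0,"az":0,"grip":16},{"x":-6,"y":0,"z":34,"ax":0,"ay":0,"az":0,"grip":16},{"x":-8,"y":0,"z":45,"ax":0,"ay":0,"az":0,"grip":16},{"x":-10,"y":0,"z":56,"ax":0,"ay":0,"az":0,"grip":16}]' && python3 -m jog '[{"x":-2,"y":0,"z":11,"ax":0,"ay":0,"az":0,"grip":16},{"x":-4,"y":0,"z":22,"ax":0,"ay":0,"az":0,"grip":16},{"x":-6,"y":0,"z":34,"ax":0,"ay":0,"az":0,"grip":16},{"x":-8,"y":0,"z":42,"ax":0,"ay":0,"az":0,"grip":16},{"x":-9,"y":0,"z":48,"ax":0,"ay":0,"az":0,"grip":16}]'
python3 - <<'E'
from h import *
d=get_image("top"); cv2.imwrite("pics/t7.png",cv2.resize(d["color"][130:310,90:420,::-1],None,fx=2.4,fy=2.4))
shift([520.4,305.8,39],-0.16)
E
```

```text
clock: 9.6
eef_pos: [522.2, 235.5, 39.2]
tool_rot: [-1.576, 0.001, -0.166]
force: [0.6, -6.5, 4.2]
width: 20.5
clock: 10.1
eef_pos: [521.1, 284.6, 39.2]
tool_rot: [-1.576, 0.001, -0.165]
force: [-0.5, -6.0, 4.1]
width: 21.1
t 10.15 at [521.1 285.9  39.3] [-1.574e+00  1.000e-03 -1.640e-01] F [-0.7 -6.7  4. ] w 21.1
shift [-3.9  0.2 19.5] turn [ 0.004 -0.004 -0.001]
```

View pics/t7.png

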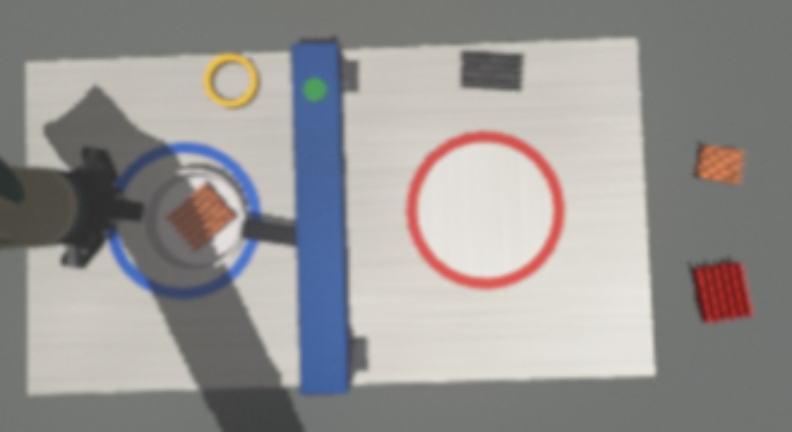

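Run:
```python
from h import *
d=get_image("top")
print(onz(d,[[90+197.5/2.4,130+215.5/2.4]],52).round(1)); print(onz(d,[[90+146/2.4,130+215.5/2.4],[90+249/2.4,130+215.5/2.4]],52).round(1))
cv2.imwrite("pics/t8.png",cv2.resize(d["color"][180:260,120:240,::-1],None,fx=6,fy=6,interpolation=cv2.INTER_CUBIC))
```

```text
[[511.8 179.3  52. ]]
[[511.7 238.8  52. ]
 [511.9 119.9  52. ]]
```

View pics/t8.png

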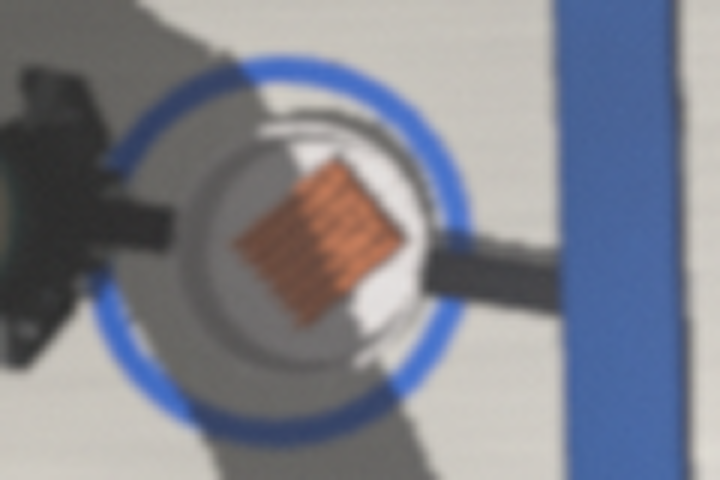

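```bash
python3 -m jog '[{"x":-2,"y":0,"z":7,"ax":0,"ay":0,"az":0,"grip":16},{"x":-5,"y":0,"z":14,"ax":0,"ay":0,"az":0,"grip":16},{"x":-7,"y":0,"z":20,"ax":0,"ay":0,"az":0,"grip":16},{"x":-8,"y":0,"z":23,"ax":0,"ay":0,"az":0,"grip":16},{"x":-8,"y":0,"z":23,"ax":0,"ay":0,"az":0,"grip":16}]'
python3 - <<'E'
from h import *
shift([520.4,305.8,39],-0.16)
d=get_image("top")
cv2.imwrite("pics/t9.png",cv2.resize(d["color"][180:260,120:240,::-1],None,fx=6,fy=6,interpolation=cv2.INTER_CUBIC))
E
```

```text
clock: 10.7
eef_pos: [517.4, 309.2, 39.4]
tool_rot: [-1.574, 0.0, -0.165]
force: [0.6, -4.9, 4.6]
width: 21.1
t 10.7 at [517.4 309.2  39.4] [-1.574  0.    -0.165] F [ 0.6 -4.9  4.6] w 21.1
shift [ 3.6  0.4 -2.9] turn [ 0.003 -0.005 -0.   ]
```

View pics/t9.png

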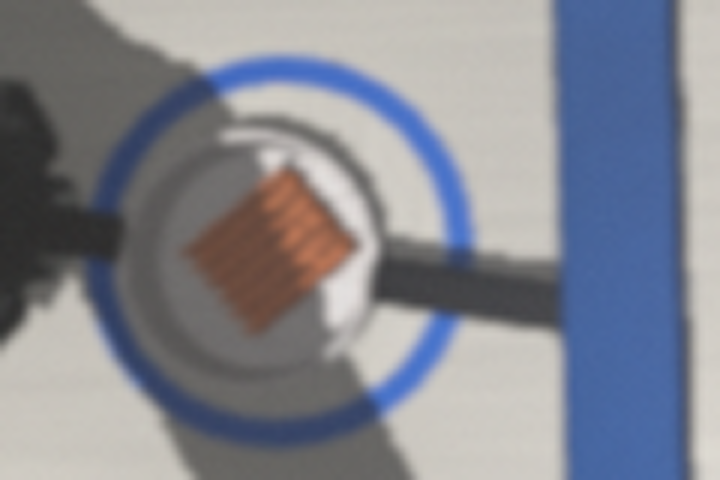

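```bash
python3 - <<'E'
from h import *
d=get_image("top")
print(onz(d,[[120+254/6,180+251/6]],52).round(1),onz(d,[[120+130/6,180+251/6],[120+378/6,180+251/6]],52).round(1))
E
python3 -m jog '[{"x":0,"y":0,"z":0,"ax":0,"ay":0,"az":0,"grip":26},{"x":0,"y":0,"z":0,"ax":0,"ay":0,"az":0,"grip":35},{"x":0,"y":0,"z":0,"ax":0,"ay":0,"az":0,"grip":45},{"x":0,"y":0,"z":0,"ax":0,"ay":0,"az":0,"grip":55},{"x":0,"y":0,"z":0,"ax":0,"ay":0,"az":0,"grip":60}]'
python3 - <<'E'
from h import *
d=get_image("wrist"); cv2.imwrite("pics/w10.png",d["color"][:,:,::-1])
E
```

```text
[[506.1 206.8  52. ]] [[506.  264.2  52. ]
 [506.3 149.6  52. ]]
clock: 11.3
eef_pos: [517.2, 311.7, 39.2]
tool_rot: [-1.57, 0.0, -0.164]
force: [0.3, 0.0, 0.0]
width: 60.0
```

View pics/w10.png

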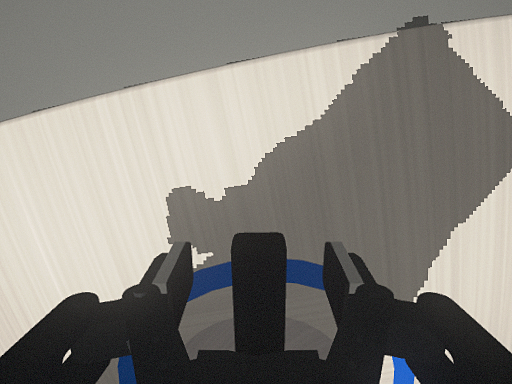

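The pan centre reads (506.1, 206.8) and the ring (507.1, 207.8). The fingers are open and clear of the handle on both sides. I'll go straight up, clear the view and check.

```bash
python3 -m jog '[{"x":0,"y":-20,"z":0,"ax":0,"ay":0,"az":0,"grip":60},{"x":0,"y":-60,"z":0,"ax":0,"ay":0,"az":0,"grip":60},{"x":0,"y":-100,"z":0,"ax":0,"ay":0,"az":0,"grip":60},{"x":0,"y":-140,"z":10,"ax":0,"ay":0,"az":0,"grip":60},{"x":0,"y":-165,"z":30,"ax":0,"ay":0,"az":0,"grip":60}]'; python3 -m jog '[{"x":-5,"y":0,"z":25,"ax":0,"ay":0,"az":0,"grip":60},{"x":-10,"y":0,"z":50,"ax":0,"ay":0,"az":0,"grip":60},{"x":-15,"y":0,"z":65,"ax":0,"ay":0,"az":0,"grip":60},{"x":-15,"y":0,"z":70,"ax":0,"ay":0,"az":0,"grip":60},{"x":-15,"y":0,"z":70,"ax":0,"ay":0,"az":0,"grip":60}]'; python3 -m jog '[{"x":0,"y":0,"z":0,"ax":0,"ay":0,"az":0,"grip":60},{"x":0,"y":0,"z":0,"ax":0,"ay":0,"az":0,"grip":60},{"x":0,"y":0,"z":0,"ax":0,"ay":0,"az":0,"grip":60}]'
python3 - <<'E'
from h import *
d=get_image("top")
cv2.imwrite("pics/t10.png",cv2.resize(d["color"][140:270,100:240,::-1],None,fx=4,fy=4,interpolation=cv2.INTER_CUBIC))
d=get_image("scene");P=[[507.1+80*np.cos(a),207.8+80*np.sin(a),12] for a in np.linspace(0,6.28,9)]
cv2.imwrite("pics/s10.png",d["color"][:,:,::-1])
E
```

```text
clock: 11.85
eef_pos: [523.5, 340.0, 207.7]
tool_rot: [-1.57, -0.003, -0.167]
force: [1.2, 0.8, -0.5]
width: 60.1
clock: 12.35
eef_pos: [518.6, 412.4, 203.8]
tool_rot: [-1.572, 0.0, -0.163]
force: [-0.8, 0.1, -0.4]
width: 60.1
clock: 12.65
eef_pos: [519.3, 411.2, 204.3]
tool_rot: [-1.571, -0.0, -0.165]
force: [0.8, -0.3, 0.3]
width: 60.3
```

View pics/t10.png

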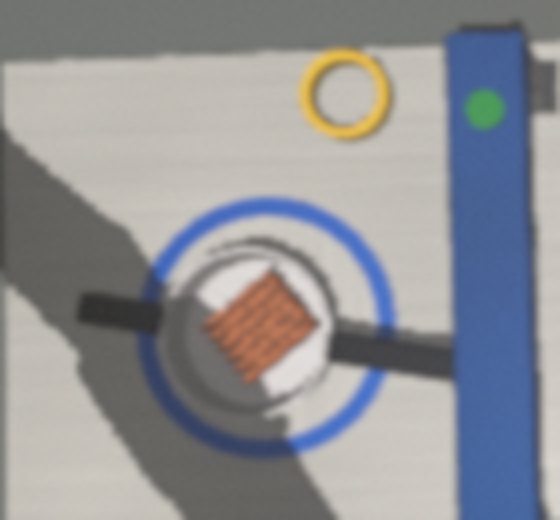

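View pics/s10.png

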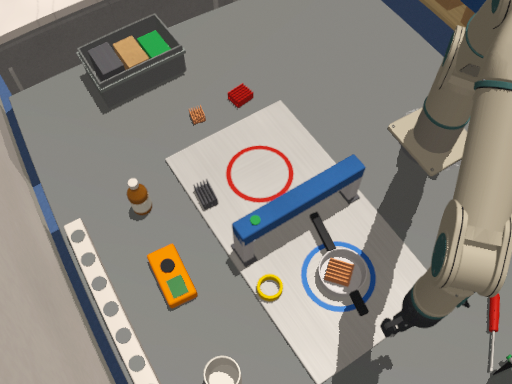

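Run:
```python
from h import *
d=get_image("top"); print(onz(d,[[100+247.5/4,140+326/4]],52).round(1))
s=get_image("scene"); print(onz(s,[[344.5,272]],52).round(1),onz(s,[[338.5,276]],12).round(1))
H=cv2.cvtColor(d["color"],cv2.COLOR_RGB2HSV)
for c,st,l in blobs((H[...,0]>18)&(H[...,0]<32)&(H[...,1]>140)&(H[...,2]>100),60): print('tape',c)
print(finish_job())
```

```text
[[507.  208.1  52. ]]
[[501.3 219.1  52. ]] [[506.  210.7  12. ]]
tape [185.64754098 163.13934426]
the job is handed in; nothing more can be done
None
```

The pan now stands released inside the blue ring with the copper heat sink in it, and I have handed the job in. No verdict was reported.

I pushed it under the bridge by the long handle until its axis was about under the beam. Then I let go, crossed over the beam, took the short handle and drew the pan on to the ring. It was never lifted, and the last clock reading I printed was 12.65 s, against the 50 s limit.

**Position, top view:** the pan centre came out at (507.0, 208.1) mm against the ring at (507.1, 207.8), so about 0.3 mm off.

**Position, scene view (disagrees):** pixels I picked by eye gave (501.3, 219.1) for the pan and (506.0, 210.7) for the ring, so about 10 mm off. That is a coarse reading and still within the 25 mm allowed. The top-view reading is the more careful one.

**Other checks:** the tape roll was at the same pixel as at the start. The spare heat sink showed no visible move, though I only checked that by eye. The open gripper was well clear of everything, with the force reading near zero.

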